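Bed a battery tealight in glass pebbles

ROBOT

A 6-joint arm with a two-finger parallel gripper is mounted at the origin on the work surface. World frame = base frame: x ahead of the robot, y to its left, z up, the work surface at z = 0. Lengths are in mm, angles in rad, forces in N, time in s.
With the tool pointing down it reaches from about 350 to 1000 mm from the base axis. Payload 7.1 kg.
Tool frame: the origin (TCP) lies midway between the tips of the shut fingers; the grasp point (between the pads) lies 19 mm behind it; z points along the fingers, y is the direction in which the jaws open and shut (so a half turn about z gives the same grasp; the last joint's range is limited). The gripper opens to 85 mm and grips with 20 to 120 N. Pads are 22 mm wide; open, the fingers measure 114 mm over their backs; the gripper's body (76 mm by 85 mm) begins 54 mm behind the grasp point. The pads swing forward as they close: fully open they stand 13 mm farther back than shut.
Start: joints at [-1.31, 0.423, 1.63, -0, 1.089, -0.019], TCP at [172.62, -600.672, 231.319] pointing down, gripper open.
Joint ranges: [-3, 3], [-0.9, 2.11], [0.09, 2.58], [-1.31, 4.45], [0.11, 2.69], [-2.54, 2.54]. Speed limits (rad/s): [2.39, 2.39, 3.01, 3.14, 3.14, 3.14].

INTERFACE

Orientations are given as a unit quaternion [x, y, z, w].
In Python, from bench import status, optics, job gives the robot as it stands.
- The arm moves only by the tool jog_arm, never from a script. Its arguments are lists of equal length, an entry for each row: "slide": the shift along the tool's x, y, z in m, a list of three; "rot": the turn, a rotation vector about the tool's x, y, z in degrees, a list of three; "gripper": the opening in per cent of the stroke, from 0 (shut) to 100 (fully open). In form: {"slide": [[tx, ty, tz], ...], "rot": [[rx, ry, rz], ...], "gripper": [gripper, ...]}. A call has 1 to 8 rows; each row shifts and turns the commanded pose from where the row before left it, along the tool's axes as they then stand; what a row does not reach is not made up. A row lasts 1/8 s, in which the tool goes at most 62.5 mm and 10.7 degrees, less where a joint would pass 70% of its speed; a pose out of reach is approached as far as the arm can. A call with a gripper value outside its range is refused whole. The fingers move at their own pace and stop on an object; the grip force is fixed at half the most. Time passes only in rows, so rows that do not move let the fingers close. It gives the time, the measured TCP pose, the force and the opening at its end, in the units of the state.
- status.state(): the state, without advancing time (a new reading comes with each control period).
- optics.snapshot(name): name is "scene" or "top" or "wrist"; returns (picture, depth): 384x512x3 uint8, red, green, blue; 384x512 float32, mm along the optical axis (not along the pixel's ray), 0 where there is no reading.
- optics.calibration(name): a dict with "fx", "fy", "cx", "cy" (pixels), "origin" and "rotation" of the camera in the world. Camera axes: x right, y down, z forward; pixel columns grow to the right and rows downward; lengths in mm; the calibration is good to about 2 mm. A picture is of the moment at which its call begins: read the wrist's pose just before it. calibration takes no time and is no camera call; for the wrist camera it gives the pose at the moment of the call.
- job.finish_job(): hands the job in, once; it reports no verdict.
The state is a dict: "clock": time; "joint_positions": joint angles; "joint_velocities": joint speeds; "tau": joint torques, N m; "eef_pos": TCP position; "ee_rot": TCP orientation; "ft_force": force on the tool from outside, world axes, zero at the start; "torque": the same for the moment, N m; "finger_gap": opening from 0.0 (shut) to 1.0 (fully open).
Only numpy, scipy, OpenCV 4.12 (cv2) and the standard library are available. Lean on these libraries where they do the work, as an engineer would, in place of code of your own. Each camera call takes 0.05 s, during which the arm holds its last target. There are 200 camera calls.

TASK

Turn the black vase into a candle holder: stand the tealight upright, flame up, in the middle of the vase's floor and let go of it, and only then tip the turquoise pot over the vase and pour all seven glass pebbles in around the light, which must stay standing on the floor near the middle. Finish by standing the empty pot upright, wholly on the cork coaster. Do not push the vase out of its place or disturb the desk bell or the spinning top.

Things in the scene. Friction and masses are not known exactly. Their poses are not given: they have to be found in the camera images.
- tealight: white plastic battery tealight, about 40 g: a round drum 38 mm across and 20 mm high with an amber plastic flame on top, 36 mm high in all. Origin at the centre of its underside, z up through the flame.
- vase: squat black glass vase, about 0.9 kg, standing loose on the granite: 68 mm high, outside 124 mm across at the foot, 152 mm at the widest (35 mm up) and 140 mm at the rim, walls 5 mm, so the mouth is about 130 mm across inside; flat inner floor 6 mm above the underside and about 118 mm across. Origin at the centre of its underside, z up.
- pot: slim turquoise ceramic pot without a handle, about 220 g empty, holding seven glass pebbles at the start: round, 90 mm high, outside 62 mm across at the foot, 66 mm at 50 mm up and 68 mm at the rim, walls 4 mm, inner floor 6 mm up; the pebbles fill it to about 55 mm from the foot. Origin at the centre of its underside, z up through the mouth.
- pot_rim (a point): centre of the turquoise pot's mouth, at the height of the rim, 90 mm from its origin.
- coaster: round cork coaster fixed to the granite, 100 mm across, 5 mm thick. Origin at the centre of its underside.
- bell: chrome desk bell with a press-button top, 84 mm across, 55 mm high; a bystander. Origin at the centre of its underside.
- spinning_top: wooden spinning top with a red stripe standing in a small dark wooden cup (one piece), 61 mm across, 72 mm high; a bystander. Origin at the centre of its underside.
- pebble1: white tumbled glass pebble, round with two flattened faces, 20 mm across and 16 mm thick, 15 g, in the turquoise pot at the start. Origin at the centre of one flat face, z towards the other face.
- pebble2: amber tumbled glass pebble, round with two flattened faces, 20 mm across and 16 mm thick, 15 g, in the turquoise pot at the start. Origin at the centre of one flat face, z towards the other face.
- pebble3: pale blue tumbled glass pebble, round with two flattened faces, 20 mm across and 16 mm thick, 15 g, in the turquoise pot at the start. Origin at the centre of one flat face, z towards the other face.
- pebble4: coral tumbled glass pebble, round with two flattened faces, 20 mm across and 16 mm thick, 15 g, in the turquoise pot at the start. Origin at the centre of one flat face, z towards the other face.
- pebble5: pale yellow tumbled glass pebble, round with two flattened faces, 20 mm across and 16 mm thick, 15 g, in the turquoise pot at the start. Origin at the centre of one flat face, z towards the other face.
- pebble6: pale green tumbled glass pebble, round with two flattened faces, 20 mm across and 16 mm thick, 15 g, in the turquoise pot at the start. Origin at the centre of one flat face, z towards the other face.
- pebble7: pale pink tumbled glass pebble, round with two flattened faces, 20 mm across and 16 mm thick, 15 g, in the turquoise pot at the start. Origin at the centre of one flat face, z towards the other face.
Not all that is in view belongs to the job. There is more than one size of the tealight; the job needs the middle-sized.

How it is judged (in metres and radians):
On the way, in this order (a step that is already met when the one before it is completed fails the run):
1. the tealight stands upright on the vase's floor within 25 mm of its middle, released, while all the pebbles are still in the pot (horizontal distance between tealight and vase below 0.025 m and angle between tealight's own z axis and vertical below 0.2 rad and z of tealight in the frame of vase between 0.002 and 0.012 m and contact force between the fingers and tealight below 0.05 N and horizontal distance between each of pebble1, pebble2, pebble3, pebble4, pebble5, pebble6, pebble7 and pot below 0.033 m and z of each of pebble1, pebble2, pebble3, pebble4, pebble5, pebble6, pebble7 in the frame of pot below 0.09 m), for 0.2 s.
2. the pot, off the granite, is tipped more than 60 degrees with its mouth over the vase, and at least one pebble has dropped into the vase (angle between pot's own z axis and vertical above 1.05 rad and horizontal distance between pot_rim and vase below 0.1 m and height (world z) of pot_rim above 0.06 m and ((horizontal distance between pebble1 and vase below 0.072 m and z of pebble1 in the frame of vase between 0.003 and 0.066 m) or (horizontal distance between pebble2 and vase below 0.072 m and z of pebble2 in the frame of vase between 0.003 and 0.066 m) or (horizontal distance between pebble3 and vase below 0.072 m and z of pebble3 in the frame of vase between 0.003 and 0.066 m) or (horizontal distance between pebble4 and vase below 0.072 m and z of pebble4 in the frame of vase between 0.003 and 0.066 m) or (horizontal distance between pebble5 and vase below 0.072 m and z of pebble5 in the frame of vase between 0.003 and 0.066 m) or (horizontal distance between pebble6 and vase below 0.072 m and z of pebble6 in the frame of vase between 0.003 and 0.066 m) or (horizontal distance between pebble7 and vase below 0.072 m and z of pebble7 in the frame of vase between 0.003 and 0.066 m))), for 0.1 s.
At the end, for the whole second after the job is handed in: All seven pebbles lie in the vase below its rim; the tealight stands on the vase floor within 11 degrees of upright and 25 mm of the middle; the vase is upright; the pot stands at rest on the coaster, upright within 6 degrees, its centre within 21 mm of the coaster's (horizontal distance between tealight and vase below 0.025 m and angle between tealight's own z axis and vertical below 0.2 rad and z of tealight in the frame of vase between 0.002 and 0.012 m and angle between each of vase, pot's own z axis and vertical below 0.1 rad and horizontal distance between each of pebble1, pebble2, pebble3, pebble4, pebble5, pebble6, pebble7 and vase below 0.072 m and z of pebble1 in the frame of vase between 0.003 and 0.066 m and z of pebble2 in the frame of vase between 0.003 and 0.066 m and z of pebble3 in the frame of vase between 0.003 and 0.066 m and z of pebble4 in the frame of vase between 0.003 and 0.066 m and z of pebble5 in the frame of vase between 0.003 and 0.066 m and z of pebble6 in the frame of vase between 0.003 and 0.066 m and z of pebble7 in the frame of vase between 0.003 and 0.066 m and horizontal distance between pot and coaster below 0.021 m and height (world z) of pot between 0.002 and 0.01 m and linear speed of each of pot, tealight below 0.02 m/s); the robot touches nothing.
It fails at once if the vase is pushed more than 40 mm or tipped over (distance of vase from where it was at the start of the episode above 0.04 m or angle between vase's own z axis and vertical above 0.5 rad).
It fails at once if the desk bell is moved more than 25 mm or tipped over (distance of bell from where it was at the start of the episode above 0.025 m or angle between bell's own z axis and vertical above 0.5 rad).
It fails at once if the spinning top is moved more than 25 mm or tipped over (distance of spinning_top from where it was at the start of the episode above 0.025 m or angle between spinning_top's own z axis and vertical above 0.5 rad).
It also fails if it takes over 72 s, if anything falls off the work surface, if the arm or the gripper's body presses on something with over 40 N, if the wrist force passes 120 N, or if a joint passes its speed limit or range.

## Working session

There is one attempt and no reset: what is moved stays moved. The work goes in short steps, Python scripts to look and compute and a tool call to move; the robot and the scene stay as the last step left them, time stands still between calls to the robot, and variables do not carry over. Pictures are saved under pics/ and viewed, about 8 in all and at most 12, crops included, and the job is handed in when it is done.

Besides the shell and the picture viewer there is one more tool, called after "Emit:" in YAML: its name, and indented under it one key for each argument. jog_arm: Moves the arm, as the interface text tells. Its arguments: {"type":"object","properties":{"slide":{"type":"array","items":{"type":"array","items":{"type":"number"}}},"rot":{"type":"array","items":{"type":"array","items":{"type":"number"}}},"gripper":{"type":"array","items":{"type":"number"}}},"required":["slide","rot","gripper"]}

```bash
mkdir -p pics
cat > h.py <<'E'
import numpy as np, cv2
from bench import status, optics, job
from scipy.spatial.transform import Rotation as R
def shot(n,f=None):
    c=optics.calibration(n); p,d=optics.snapshot(n)
    if f: cv2.imwrite('pics/'+f+'.png',p[:,:,::-1])
    return p,d,c
def pts(d,c):
    v,u=np.mgrid[:d.shape[0],:d.shape[1]]
    P=np.stack([(u-c['cx'])/c['fx']*d,(v-c['cy'])/c['fy']*d,d],-1)
    return P@np.array(c['rotation']).T+np.array(c['origin'])
E
python3 - <<'E'
from h import *
for n in ('top','scene'):
    p,d,c=shot(n,n+'0'); np.savez('/tmp/'+n,p=p,d=d); print(n,c)
print(status.state())
a=cv2.imread('pics/top0.png');b=cv2.imread('pics/scene0.png')
E
```

```text
top {'fx': 473.1977285046112, 'fy': 473.1977285046112, 'cx': 263.03377340743623, 'cy': 202.98425340565296, 'origin': array([ 495.66702624,  -20.92411473, 1096.39886131]), 'rotation': array([-0.69726273,  0.71555705, -0.0278744 ,  0.03202826])}
scene {'fx': 436.24825020646495, 'fy': 436.24825020646495, 'cx': 255.54319877494962, 'cy': 196.7351701692997, 'origin': array([1255.9194545 ,  -15.23423986, 1062.40460929]), 'rotation': array([ 0.67697611,  0.67372939, -0.21002924, -0.20899708])}
{'clock': 0.1, 'joint_positions': array([-1.31003768e+00,  4.23729221e-01,  1.63064249e+00, -3.55350537e-06,
        1.08862257e+00, -1.90237116e-02]), 'joint_velocities': array([-0.00073762, -0.00078605, -0.0021875 ,  0.0012268 ,  0.00050181,
       -0.00102795]), 'tau': array([ 1.04142222e-03, -5.58422613e+01, -2.82445836e+01, -1.29555110e-04,
        3.00565553e-03,  1.22828664e-05]), 'eef_pos': array([ 172.4681293 , -600.19610147,  230.63405369]), 'ee_rot': array([ 9.90230817e-01,  1.39436141e-01, -8.60613524e-05, -6.95508996e-04]), 'ft_force': array([ 0.41259865, -0.57657014, -0.49377285]), 'torque': array([ 0.00885443, -0.00735366,  0.02738227]), 'finger_gap': 0.9983018470470203}
```

View pics/top0.png

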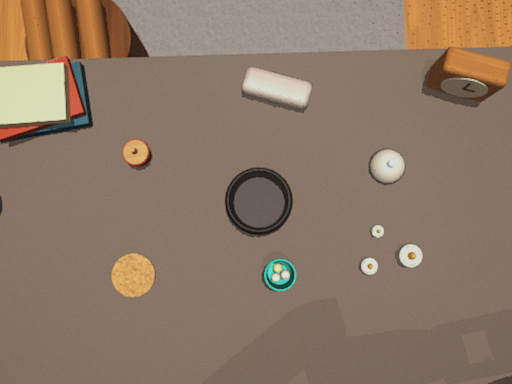

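View pics/scene0.png

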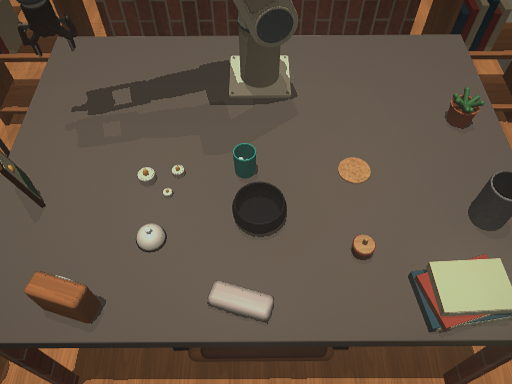

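The top view shows the vase at (259,201), the pot at (280,275) with pebbles in it, and the coaster at (133,275). The bell is at (388,166) and the spinning top at (136,153). The three tealights are at (378,231), (369,266) and (411,256); the middle-sized one looks like (369,266).

```bash
cat >> h.py <<'E'
def pts(d,c):
    v,u=np.mgrid[:d.shape[0],:d.shape[1]]
    P=np.stack([(u-c['cx'])/c['fx']*d,(v-c['cy'])/c['fy']*d,d],-1)
    return R.from_quat(c['rotation']).apply(P.reshape(-1,3)).reshape(P.shape)+np.array(c['origin'])
def circ(M,W,zlo,zhi):
    q=W[M&(W[...,2]>zlo)&(W[...,2]<zhi)][:,:2].astype(np.float32)
    (x,y),r=cv2.minEnclosingCircle(q); return round(x,1),round(y,1),round(2*r,1),len(q)
E
python3 - <<'E'
from h import *
f=np.load('/tmp/top.npz');d=f['d'];c=optics.calibration('top');W=pts(d,c)
print('table',np.median(W[300:320,150:200,2]))
def win(u,v,r):
    M=np.zeros(d.shape,bool);M[v-r:v+r,u-r:u+r]=1;return M
for n,u,v,r,zl,zh in [('vase',259,201,40,62,74),('pot',280,275,20,84,96),('tl_mid',369,266,13,12,26),('tl_sm',378,231,10,6,30),('tl_big',411,256,16,12,35),('bell',388,166,22,8,70),('top',136,153,18,12,90)]:
    m=win(u,v,r); print(n,circ(m,W,zl,zh),W[m][:,2].max())
p=f['p'];hsv=cv2.cvtColor(p,cv2.COLOR_RGB2HSV)
m=win(133,275,28)&(hsv[...,1]>120); print('coaster',circ(m,W,-10,15),np.median(W[m][:,2]))
E
```

```text
table 0.3800541669861559
vase (591.9, -6.6, 143.2, 502) 1096.3988613082392
pot (429.8, -48.6, 67.7, 192) 1096.3988613082392
tl_mid (440.5, -251.9, 38.4, 209) 1096.3988613082392
tl_sm (518.1, -275.3, 28.0, 119) 27.451623165563888
tl_big (461.0, -343.6, 52.6, 406) 1096.3988613082392
bell (667.9, -305.2, 83.2, 945) 1096.3988613082392
top (710.4, 268.7, 62.2, 575) 1096.3988613082392
coaster (429.9, 286.8, 102.2, 1477) 5.237017983221449
```

Emit:
jog_arm:
  slide:
    - [0, 0, 0]
    - [0, 0, 0]
    - [0.045, -0.058, 0]
    - [0.045, -0.058, 0]
    - [0.045, -0.058, 0.02]
    - [0.045, -0.058, 0.02]
    - [0.044, -0.058, 0.03]
    - [0.044, -0.058, 0.03]
  rot:
    - [0, 0, 8]
    - [0, 0, 8]
    - [0, 0, 0]
    - [0, 0, 0]
    - [0, 0, 0]
    - [0, 0, 0]
    - [0, 0, 0]
    - [0, 0, 0]
  gripper: [62, 62, 62, 62, 62, 62, 62, 62]

```text
clock: 1.1
eef_pos: [393.8, -312.9, 150.3]
ee_rot: [1.0, 0.0, 0.0, 0.0]
ft_force: [0.4, -0.7, -0.1]
finger_gap: 0.619
```

```bash
cat >> h.py <<'E'
import json,os
def st():
    s=status.state(); np.set_printoptions(precision=4,suppress=True)
    L=json.load(open('log.json')) if os.path.exists('log.json') else []
    L.append([list(s['joint_positions']),list(s['eef_pos']),list(s['ee_rot'])]); json.dump(L,open('log.json','w'))
    Rm=R.from_quat(s['ee_rot']).as_matrix()
    print('t',round(s['clock'],2),'p',s['eef_pos'],'q',s['joint_positions'],'F',s['ft_force'],'gap',round(s['finger_gap'],3)); print('x',Rm[:,0],'y',Rm[:,1],'z',Rm[:,2]); return s
def to(p,yaxis=None,zaxis=None,n=1):
    "tool-frame slide (m) to reach p mm, and rotvec deg to given axes"
    s=status.state(); r=R.from_quat(s['ee_rot'])
    d=r.inv().apply(np.array(p)-s['eef_pos'])/1000; print('slide',d,'per row',d/n)
    if zaxis is not None:
        z=np.array(zaxis,float);z/=np.linalg.norm(z);y=np.array(yaxis,float);y-=y@z*z;y/=np.linalg.norm(y)
        t=R.from_matrix(np.column_stack([np.cross(y,z),y,z])); rv=np.degrees((r.inv()*t).as_rotvec()); print('rot',rv,'per row',rv/n)
E
python3 - <<'E'
from h import *
st(); p,d,c=shot('wrist','w1'); W=pts(d,c)
z=W[...,2]; near=np.linalg.norm(W[...,:2]-[440.5,-252],axis=2)<40
print(circ(near,W,14,24), z[near&(z>5)].max() if near.any() else None)
to([440.5,-252,60])
E
```

```text
t 1.1 p [ 393.7776 -312.8969  150.2759] q [-0.6951  0.3644  1.9564  0.      0.8202  0.8754] F [ 0.4316 -0.6671 -0.1005] gap 0.619
x [1.     0.0003 0.0004] y [ 0.0003 -1.      0.0003] z [ 0.0004 -0.0003 -1.    ]
(439.0, -252.9, 37.7, 983) 249.17535604007355
slide [ 0.0458 -0.0546  0.0875] per row [ 0.0458 -0.0546  0.0875]
```

View pics/w1.png

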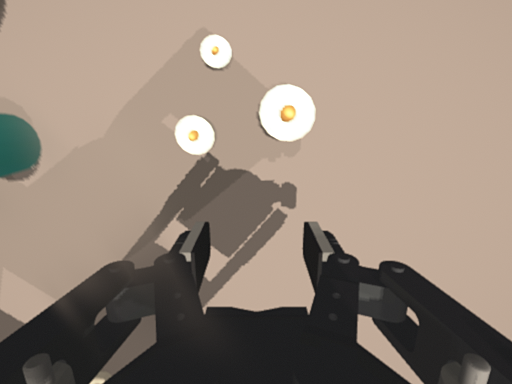

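The wrist view shows the three tealights: the middle one at (194,134), the small one at (215,51) and the large one at (287,112). The middle one measures 37.7 mm across at (439,-253). The arm lags its command, so I'll settle it before correcting.

Emit:
jog_arm:
  slide:
    - [0, 0, 0]
    - [0, 0, 0]
  rot:
    - [0, 0, 0]
    - [0, 0, 0]
  gripper: [62, 62]

```text
clock: 1.4
eef_pos: [392.8, -315.1, 151.1]
ee_rot: [1.0, 0.0, 0.0, 0.0]
ft_force: [0.1, -1.1, -0.1]
finger_gap: 0.621
```

Run:
```python
from h import *
st(); p,d,c=shot('wrist'); W=pts(d,c)
z=W[...,2]; near=np.linalg.norm(W[...,:2]-[440,-252],axis=2)<30
print(circ(near,W,14,24))
to([439.5,-252.5,3])
```

```text
t 1.4 p [ 392.8298 -315.1391  151.1324] q [-0.6996  0.3638  1.9545 -0.0003  0.8226  0.871 ] F [ 0.089  -1.0931 -0.0953] gap 0.621
x [1.     0.0003 0.0004] y [ 0.0003 -1.      0.0005] z [ 0.0004 -0.0005 -1.    ]
(439.2, -253.0, 37.9, 982)
slide [ 0.0467 -0.0631  0.1483] per row [ 0.0467 -0.0631  0.1483]
```

Emit:
jog_arm:
  slide:
    - [0.023, -0.031, 0.02]
    - [0.024, -0.031, 0.03]
    - [0, 0, 0.04]
    - [0, 0, 0.03]
    - [0, 0, 0.02]
    - [0, 0, 0.0095]
    - [0, 0, 0]
  rot:
    - [0, 0, 0]
    - [0, 0, 0]
    - [0, 0, 0]
    - [0, 0, 0]
    - [0, 0, 0]
    - [0, 0, 0]
    - [0, 0, 0]
  gripper: [62, 62, 62, 62, 62, 62, 62]

```text
clock: 2.33
eef_pos: [439.5, -253.2, 1.3]
ee_rot: [1.0, -0.0, -0.0, -0.0]
ft_force: [1.1, 0.2, -0.4]
finger_gap: 0.622
```

Emit:
jog_arm:
  slide:
    - [0, 0, 0]
    - [0, 0, 0]
    - [0, 0, 0]
    - [0, 0, 0]
  rot:
    - [0, 0, 0]
    - [0, 0, 0]
    - [0, 0, 0]
    - [0, 0, 0]
  gripper: [30, 30, 30, 30]

```text
clock: 2.82
eef_pos: [440.4, -253.1, 2.5]
ee_rot: [1.0, 0.0, 0.001, 0.001]
ft_force: [-1.7, -2.7, 6.4]
finger_gap: 0.422
```

Emit:
jog_arm:
  slide:
    - [0, 0, -0.02]
    - [0, 0, -0.04]
    - [0, 0, -0.05]
    - [0, 0, -0.03]
    - [0, 0, 0]
  rot:
    - [0, 0, 0]
    - [0, 0, 0]
    - [0, 0, 0]
    - [0, 0, 0]
    - [0, 0, 0]
  gripper: [30, 30, 30, 30, 30]

```text
clock: 3.45
eef_pos: [441.5, -253.3, 144.2]
ee_rot: [1.0, 0.0, 0.003, 0.002]
ft_force: [-0.6, -0.0, -0.1]
finger_gap: 0.424
```

Run:
```python
from h import *
st(); p,d,c=shot('wrist','w2')
to([592,-7,140])
p,d,c=shot('top'); W=pts(d,c)
m=np.zeros(d.shape,bool);m[160:245,215:302]=1
print('vase',circ(m,W,62,72))
```

```text
t 3.45 p [ 441.4771 -253.3139  144.1748] q [-0.5443  0.3799  1.9507  0.0001  0.8048  1.0258] F [-0.6281 -0.0315 -0.0746] gap 0.424
x [1.     0.0006 0.0054] y [ 0.0006 -1.      0.0032] z [ 0.0054 -0.0032 -1.    ]
slide [ 0.1517 -0.2456  0.0025] per row [ 0.1517 -0.2456  0.0025]
vase (591.8, -6.6, 143.4, 501)
```

View pics/w2.png

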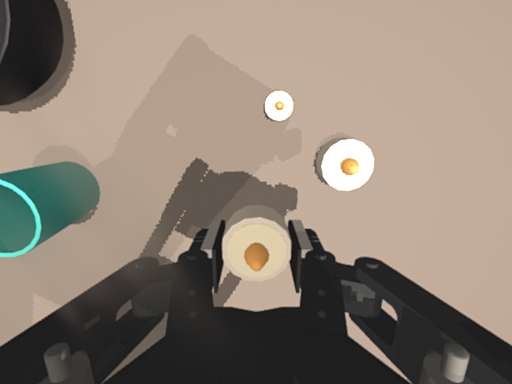

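The tealight is held upright at about (257,250) between the fingers. Now to carry it over the vase.

Emit:
jog_arm:
  slide:
    - [0.025, -0.041, 0]
    - [0.025, -0.041, 0]
    - [0.025, -0.041, 0]
    - [0.025, -0.041, 0]
    - [0.025, -0.041, 0]
    - [0.0255, -0.0415, 0]
    - [0, 0, 0]
    - [0, 0, 0]
  rot:
    - [0, 0, 0]
    - [0, 0, 0]
    - [0, 0, 0]
    - [0, 0, 0]
    - [0, 0, 0]
    - [0, 0, 0]
    - [0, 0, 0]
    - [0, 0, 0]
  gripper: [30, 30, 30, 30, 30, 30, 30, 30]

```text
clock: 4.55
eef_pos: [588.8, -6.0, 139.7]
ee_rot: [1.0, 0.001, -0.002, 0.0]
ft_force: [-0.7, -0.7, -0.2]
finger_gap: 0.416
```

Run:
```python
from h import *
st(); to([592,-7,9],[0,-1,0],[0,0,-1])
```

```text
t 4.55 p [588.7789  -5.9539 139.7128] q [-0.0302  0.4902  1.7708 -0.0003  0.8839  1.5396] F [-0.7172 -0.6915 -0.2378] gap 0.416
x [ 1.      0.0012 -0.0033] y [ 0.0012 -1.      0.0001] z [-0.0033 -0.0001 -1.    ]
slide [0.0036 0.001  0.1307] per row [0.0036 0.001  0.1307]
rot [0.008  0.1879 0.0705] per row [0.008  0.1879 0.0705]
```

Emit:
jog_arm:
  slide:
    - [0.0036, 0.001, 0.04]
    - [0, 0, 0.04]
    - [0, 0, 0.03]
    - [0, 0, 0.015]
    - [0, 0, 0.003]
    - [0, 0, 0.0015]
    - [0, 0, 0]
  rot:
    - [0, 0, 0]
    - [0, 0, 0]
    - [0, 0, 0]
    - [0, 0, 0]
    - [0, 0, 0]
    - [0, 0, 0]
    - [0, 0, 0]
  gripper: [30, 30, 30, 30, 30, 30, 30]

```text
clock: 5.42
eef_pos: [594.5, -6.9, 12.9]
ee_rot: [1.0, 0.0, 0.001, 0.0]
ft_force: [-0.1, 0.2, -0.5]
finger_gap: 0.419
```

Run:
```python
from h import *
st()
```

```text
t 5.42 p [594.5213  -6.9151  12.8645] q [-0.0317  0.6932  1.793   0.      0.6537  1.5386] F [-0.0901  0.1991 -0.5036] gap 0.419
x [1.     0.0005 0.0017] y [ 0.0005 -1.      0.    ] z [ 0.0017 -0.     -1.    ]
```

Emit:
jog_arm:
  slide:
    - [0, 0, 0.001]
    - [0, 0, 0.001]
    - [0, 0, 0]
  rot:
    - [0, 0, 0]
    - [0, 0, 0]
    - [0, 0, 0]
  gripper: [30, 30, 30]

```text
clock: 5.8
eef_pos: [593.8, -6.8, 9.9]
ee_rot: [1.0, 0.0, 0.0, -0.0]
ft_force: [1.4, -0.3, -0.4]
finger_gap: 0.418
```

Emit:
jog_arm:
  slide:
    - [0, 0, 0.001]
    - [0, 0, 0.001]
    - [0, 0, 0]
  rot:
    - [0, 0, 0]
    - [0, 0, 0]
    - [0, 0, 0]
  gripper: [30, 30, 30]

```text
clock: 6.18
eef_pos: [593.8, -6.8, 8.6]
ee_rot: [1.0, 0.0, 0.0, -0.0]
ft_force: [-2.1, -0.4, 8.0]
finger_gap: 0.421
```

Contact at 8 N, as expected at this height. Release and retreat.

Emit:
jog_arm:
  slide:
    - [0, 0, 0]
    - [0, 0, 0]
    - [0, 0, 0]
    - [0, 0, -0.02]
    - [0, 0, -0.04]
    - [0, 0, -0.05]
    - [0, 0, -0.05]
    - [0, 0, -0.04]
  rot:
    - [0, 0, 0]
    - [0, 0, 0]
    - [0, 0, 0]
    - [0, 0, 0]
    - [0, 0, 0]
    - [0, 0, 0]
    - [0, 0, 0]
    - [0, 0, 0]
  gripper: [58, 58, 58, 58, 58, 58, 58, 58]

```text
clock: 7.18
eef_pos: [594.2, -6.8, 211.5]
ee_rot: [1.0, 0.0, 0.001, 0.0]
ft_force: [1.2, 0.4, -0.5]
finger_gap: 0.582
```

```bash
python3 - <<'E'
from h import *
st(); p,d,c=shot('wrist','w3'); W=pts(d,c)
near=np.linalg.norm(W[...,:2]-[592,-7],axis=2)<100
print('vase',circ(near,W,62,72)); n2=np.linalg.norm(W[...,:2]-[592,-7],axis=2)<40
print('tl',circ(n2,W,20,31),np.median(W[n2&(W[...,2]<16)][:,2]))
E
python3 - <<'E'
# fit kinematics
import json,numpy as np
from scipy.optimize import least_squares
from scipy.spatial.transform import Rotation as R
L=json.load(open('log.json'))
L.append([[-1.31003768,.423729221,1.63064249,0,1.08862257,-.0190237],[172.47,-600.2,230.63],[.99023,.139436,0,0]])
A=[];b=[]
for q,p,_ in L:
    r=np.hypot(p[0],p[1]); s=q[1]+q[2]
    A.append([np.sin(q[1]),np.sin(s),np.cos(s),1,0]);b.append(r)
    A.append([np.cos(q[1]),np.cos(s),-np.sin(s),0,1]);b.append(p[2])
x,res,rk,sv=np.linalg.lstsq(np.array(A),np.array(b),rcond=None);print(x,np.abs(np.array(A)@x-b).max(),sv)
for q,p,o in L: print(np.round(q,3),np.round(np.arctan2(p[1],p[0]),3),R.from_quat(o).as_euler('ZYX').round(3))
E
```

```text
t 7.17 p [594.1765  -6.8276 211.5383] q [-0.0315  0.4003  1.7176  0.      1.0208  1.5387] F [ 1.2295  0.366  -0.5096] gap 0.582
x [1.     0.0006 0.0029] y [ 0.0006 -1.      0.0001] z [ 0.0029 -0.0001 -1.    ]
vase (591.8, -7.0, 142.0, 1849)
tl (593.0, -7.6, 37.8, 617) 5.7127730989928125
[560.24319754 483.55456807  74.98463481   1.0796285   11.19810893] 1.234214119808314 [4.57126373 3.73332023 0.25269066 0.24963984 0.19923694]
[-0.695  0.364  1.956  0.     0.82   0.875] -0.671 [ 0.    -0.     3.141]
[-0.7    0.364  1.955 -0.     0.823  0.871] -0.676 [ 0.    -0.     3.141]
[-0.544  0.38   1.951  0.     0.805  1.026] -0.521 [ 1.000e-03 -5.000e-03  3.138e+00]
[-0.03   0.49   1.771 -0.     0.884  1.54 ] -0.01 [1.000e-03 3.000e-03 3.141e+00]
[-0.032  0.693  1.793  0.     0.654  1.539] -0.012 [ 0.000e+00 -2.000e-03  3.142e+00]
[-0.032  0.4    1.718  0.     1.021  1.539] -0.011 [ 1.000e-03 -3.000e-03  3.142e+00]
[-1.31   0.424  1.631  0.     1.089 -0.019] -1.291 [0.28  0.    3.142]
```

View pics/w3.png

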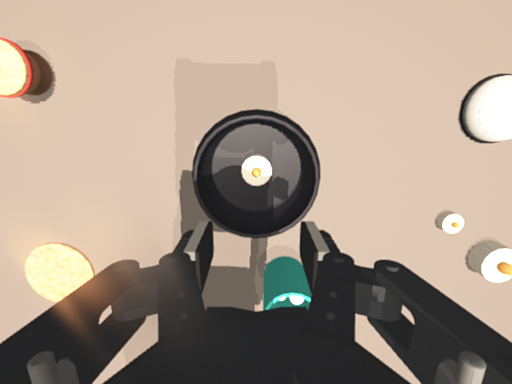

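The tealight stands upright at the vase's centre, about (257,172) in the picture and within 2 mm by measurement. Next, wrist angles for a sideways grasp of the pot with the tool along +y, tipped 15° down.

```bash
cat >> h.py <<'E'
def Rm(q,s4=1): 
    return R.from_euler('z',q[0])*R.from_euler('y',q[1]+q[2])*R.from_euler('z',s4*q[3])*R.from_euler('y',q[4])*R.from_euler('z',q[5]+np.pi/2)
def wrist_q(q1,s,z,y,s4=1):
    z=np.array(z,float);z/=np.linalg.norm(z);y=np.array(y,float)
    T=R.from_matrix(np.column_stack([np.cross(y,z),y,z]))
    e=((R.from_euler('z',q1)*R.from_euler('y',s)).inv()*T*R.from_euler('z',-np.pi/2)).as_euler('ZYZ'); return s4*e[0],e[1],e[2]
E
python3 - <<'E'
from h import *
c,s=np.cos(np.radians(15)),np.sin(np.radians(15))
for q1 in (-.7,-.3,.2):
  for S in (1.8,2.2):
    for y in ([1,0,0],[-1,0,0]): print(q1,S,y,np.round(wrist_q(q1,S,[0,c,-s],y),2), np.round(wrist_q(q1,S,[0,-c,-s],y),2))
E
```

```text
-0.7 1.8 [1, 0, 0] [ 1.08  2.15 -0.47] [-1.42  0.84  0.08]
-0.7 1.8 [-1, 0, 0] [1.08 2.15 2.67] [-1.42  0.84 -3.07]
-0.7 2.2 [1, 0, 0] [ 0.91  1.93 -0.85] [-1.78  0.86  0.61]
-0.7 2.2 [-1, 0, 0] [0.91 1.93 2.29] [-1.78  0.86 -2.53]
-0.3 1.8 [1, 0, 0] [ 1.24  1.79 -0.31] [-1.37  1.23  0.15]
-0.3 1.8 [-1, 0, 0] [1.24 1.79 2.84] [-1.37  1.23 -2.99]
-0.3 2.2 [1, 0, 0] [ 1.18  1.65 -0.68] [-1.53  1.18  0.58]
-0.3 2.2 [-1, 0, 0] [1.18 1.65 2.46] [-1.53  1.18 -2.56]
0.2 1.8 [1, 0, 0] [ 1.35  1.32 -0.18] [-1.27  1.7   0.28]
0.2 1.8 [-1, 0, 0] [1.35 1.32 2.97] [-1.27  1.7  -2.87]
0.2 2.2 [1, 0, 0] [ 1.47  1.26 -0.59] [-1.24  1.57  0.66]
0.2 2.2 [-1, 0, 0] [1.47 1.26 2.55] [-1.24  1.57 -2.49]
```

Emit:
jog_arm:
  slide:
    - [-0.033, 0.0286, -0.008]
    - [-0.033, 0.0286, -0.008]
    - [-0.033, 0.0286, -0.008]
    - [-0.033, 0.0286, -0.008]
    - [-0.033, 0.0286, -0.008]
    - [0, 0, 0]
    - [0, 0, 0]
    - [0, 0, 0]
  rot:
    - [0, 0, 0]
    - [0, 0, 0]
    - [0, 0, 0]
    - [0, 0, 0]
    - [0, 0, 0]
    - [0, 0, -10]
    - [0, 0, -10]
    - [0, 0, -10]
  gripper: [100, 100, 100, 100, 100, 100, 100, 100]

```text
clock: 8.22
eef_pos: [428.7, -150.1, 248.9]
ee_rot: [0.965, 0.262, 0.001, 0.0]
ft_force: [-0.1, 0.3, 0.2]
finger_gap: 0.998
```

Emit:
jog_arm:
  slide:
    - [0, 0, 0]
    - [0, 0, 0]
    - [0, 0, 0]
    - [0, 0, 0]
    - [0, 0, 0]
    - [0, 0, 0]
    - [0, 0, 0]
    - [0, 0, 0]
  rot:
    - [0, 0, -10]
    - [0, 0, -10]
    - [0, 0, -10]
    - [0, 0, -10]
    - [0, 0, -10]
    - [0, 0, -10]
    - [0, 9, 0]
    - [0, 9, 0]
  gripper: [100, 100, 100, 100, 100, 100, 100, 100]

```text
clock: 9.22
eef_pos: [429.4, -149.4, 249.6]
ee_rot: [0.697, 0.699, 0.113, -0.111]
ft_force: [-0.5, -0.6, -0.4]
finger_gap: 1.005
```

Run:
```python
from h import *
s=st(); 
for k in (1,-1): print(k,Rm(s['joint_positions'],k).as_matrix().round(3))
to([430,-150,250],[1,0,0],[0,np.cos(np.radians(15)),-np.sin(np.radians(15))],6)
```

```text
t 9.22 p [ 429.4208 -149.4083  249.6018] q [-0.5409  0.2247  1.9132  0.2951  1.1849 -0.6804] F [-0.4605 -0.6422 -0.3844] gap 1.005
x [-0.0033  0.9498  0.3127] y [1.     0.0023 0.0036] z [ 0.0027  0.3127 -0.9498]
1 [[-0.003  1.     0.003]
 [ 0.95   0.002  0.313]
 [ 0.313  0.004 -0.95 ]]
-1 [[-0.282  0.919 -0.275]
 [ 0.957  0.249 -0.149]
 [-0.069 -0.305 -0.95 ]]
slide [-0.0004  0.0006 -0.0006] per row [-0.0001  0.0001 -0.0001]
rot [ 0.0497 56.7781  0.2515] per row [0.0083 9.463  0.0419]
```

Emit:
jog_arm:
  slide:
    - [0, 0, 0]
    - [0, 0, 0]
    - [0, 0, 0]
    - [0, 0, 0]
    - [0, 0, 0]
    - [0, 0, 0]
    - [0, 0, 0]
  rot:
    - [0, 8.1, 0]
    - [0, 8.1, 0]
    - [0, 8.1, 0]
    - [0, 8.1, 0]
    - [0, 8.1, 0]
    - [0, 8.1, 0]
    - [0, 8.1, 0]
  gripper: [100, 100, 100, 100, 100, 100, 100]

```text
clock: 10.1
eef_pos: [429.1, -150.6, 248.8]
ee_rot: [0.561, 0.562, 0.43, -0.429]
ft_force: [-1.1, 0.1, 0.6]
finger_gap: 1.002
```

Run:
```python
from h import *
s=st()
L=json.load(open('log.json'))
from scipy.optimize import least_squares
def fk(q,x):
    L2,L3,a,d1,d6,lat,a4=x
    R1=R.from_euler('z',q[0]);Ry=R.from_euler('y',q[1]);Rs=R.from_euler('y',q[1]+q[2])
    return R1.apply(np.array([0,lat,d1])+Ry.apply([0,0,L2])+Rs.apply([a,0,L3])+ (Rs*R.from_euler('z',q[3])).apply([a4,0,0]))+Rm(q).apply([0,0,d6])
f=lambda x: np.concatenate([fk(q,x)-p for q,p,_ in L])
for seed in (0,75):
    r=least_squares(f,[560,480,75-seed,330,320,12,seed]);print(r.x,np.abs(r.fun).max())
json.dump(list(r.x),open('kin.json','w'))
c,sn=np.cos(np.radians(15)),np.sin(np.radians(15))
y,z=np.array([1.,0,0]),np.array([0,c,-sn])
def ik(g,tgt_z=z,tgt_y=y,q0=s['joint_positions']):  # g: grasp point
    T=R.from_matrix(np.column_stack([np.cross(tgt_y,tgt_z),tgt_y,tgt_z]));p=np.array(g)+19*tgt_z
    e=least_squares(lambda q:np.concatenate([(fk(q,r.x)-p)/100,(Rm(q).inv()*T).as_rotvec()]),q0)
    return e.x.round(2),round(e.cost,5)
for g in ([430,-49,55],[430,-49,130],[515,-7,130],[430,287,62]): print(g,*ik(g))
z0=np.array([0,1.,0]);qp=s['joint_positions']
for th in (0,40,80,125,140):
    yy=R.from_rotvec(z0*np.radians(th)).apply([1,0,0]); qp,cst=ik([515,-7,130],z0,yy,qp); print(th,qp,cst)
to(np.array([430,-140,55])+19*z,[1,0,0],z,5)
```

```text
t 10.1 p [ 429.0794 -150.5889  248.8191] q [-0.8187  0.6913  1.7428  0.7521  1.8336 -1.0949] F [-1.0823  0.0791  0.5535] gap 1.002
x [-0.002   0.2608  0.9654] y [1.     0.0002 0.002 ] z [ 0.0003  0.9654 -0.2608]
[563.1 484.9  77.5 312.4 301.   11.9   0. ] 2.5579538487363607e-13
[563.1 484.9  77.5 312.4 301.   11.9   0. ] 2.105139174091164e-09
[430, -49, 55] [-0.66  1.    1.85  0.87  1.49 -1.35] 0.0
[430, -49, 130] [-0.66  0.86  1.9   0.86  1.56 -1.27] 0.0
[515, -7, 130] [-0.52  0.88  1.79  1.    1.56 -1.17] 0.0
[430, 287, 62] [ 0.01  0.98  2.08  1.56  1.31 -1.49] 0.0
0 [-0.53  1.02  1.74  1.07  1.76 -1.23] 0.0
40 [-0.53  1.02  1.74  1.07  1.76 -0.53] 0.0
80 [-0.53  1.02  1.74  1.07  1.76  0.16] 0.0
125 [-0.53  1.02  1.74  1.07  1.76  0.95] 0.0
140 [-0.53  1.02  1.74  1.07  1.76  1.21] 0.0
slide [-0.1843  0.0005  0.0798] per row [-0.0369  0.0001  0.016 ]
rot [0.018  0.1202 0.1136] per row [0.0036 0.024  0.0227]
```

The kinematic model fits the logged poses exactly, and every pose I need is within range. Descending to the pre-grasp point.

Emit:
jog_arm:
  slide:
    - [-0.0369, 0, 0.016]
    - [-0.0369, 0, 0.016]
    - [-0.0369, 0, 0.016]
    - [-0.0369, 0, 0.016]
    - [-0.0367, 0.0005, 0.0158]
    - [0, 0, 0]
    - [0, 0, 0]
  rot:
    - [0, 0, 0]
    - [0, 0, 0]
    - [0, 0, 0]
    - [0, 0, 0]
    - [0, 0, 0]
    - [0, 0, 0]
    - [0, 0, 0]
  gripper: [100, 100, 100, 100, 100, 100, 100]

```text
clock: 10.98
eef_pos: [429.9, -122.1, 50.4]
ee_rot: [0.562, 0.563, 0.429, -0.429]
ft_force: [-0.8, -0.3, -0.1]
finger_gap: 0.998
```

Run:
```python
from h import *
st(); p,d,c=shot('wrist','w4'); W=pts(d,c)
hsv=cv2.cvtColor(p,cv2.COLOR_RGB2HSV); m=(hsv[...,0]>75)&(hsv[...,0]<100)&(hsv[...,1]>90)
print('pot', m.sum(), circ(m,W,80,95), circ(m,W,10,75))
q=W[m&(W[...,2]>40)&(W[...,2]<80)]; print(np.percentile(q,[1,50,99],axis=0))
z=np.array([0,np.cos(np.radians(15)),-np.sin(np.radians(15))])
to(np.array([430,-49,55])+27*z,[1,0,0],z,4)
```

```text
t 10.97 p [ 429.8594 -122.1331   50.3752] q [-0.7846  1.02    1.725   0.7511  1.5904 -1.2952] F [-0.8156 -0.2809 -0.1426] gap 0.998
x [-0.0014  0.2643  0.9644] y [1.     0.0006 0.0013] z [-0.0003  0.9645 -0.2643]
pot 10419 (428.9, -50.2, 67.3, 2462) (583.2, 252.8, 747.1, 6244)
[[398.3221 -82.437   40.5517]
 [428.5558 -76.9857  65.742 ]
 [458.27   -18.8072  79.7498]]
slide [0.0239 0.     0.0965] per row [0.006  0.     0.0241]
rot [0.0015 0.3671 0.1145] per row [0.0004 0.0918 0.0286]
```

View pics/w4.png

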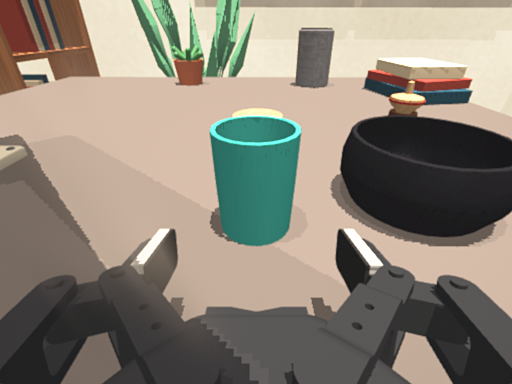

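The pot, at (256,180) in the picture, is centred between the open fingers, and the vase on the right is clear of them. Advancing and gripping.

Emit:
jog_arm:
  slide:
    - [0.006, -0.0005, 0.024]
    - [0.006, 0, 0.024]
    - [0.006, 0, 0.024]
    - [0.006, 0, 0.0235]
    - [0, 0, 0]
  rot:
    - [0, 0, 0]
    - [0, 0, 0]
    - [0, 0, 0]
    - [0, 0, 0]
    - [0, 0, 0]
  gripper: [100, 100, 100, 100, 100]

```text
clock: 11.65
eef_pos: [428.0, -20.9, 47.3]
ee_rot: [0.561, 0.562, 0.428, -0.43]
ft_force: [-0.1, 0.4, -0.4]
finger_gap: 0.997
```

Emit:
jog_arm:
  slide:
    - [0, 0, 0]
    - [0, 0, 0]
    - [0, 0, 0]
    - [0, 0, 0]
  rot:
    - [0, 0, 0]
    - [0, 0, 0]
    - [0, 0, 0]
    - [0, 0, 0]
  gripper: [65, 65, 65, 65]

```text
clock: 12.15
eef_pos: [429.2, -23.6, 47.1]
ee_rot: [0.562, 0.562, 0.429, -0.429]
ft_force: [2.7, -0.4, 4.6]
finger_gap: 0.753
```

Emit:
jog_arm:
  slide:
    - [0.01, 0, -0.0027]
    - [0.019, 0, -0.0053]
    - [0.019, 0, -0.0053]
    - [0, 0, 0]
    - [0, 0, 0]
  rot:
    - [0, 0, 0]
    - [0, 0, 0]
    - [0, 0, 0]
    - [0, 0, 0]
    - [0, 0, 0]
  gripper: [65, 65, 65, 65, 65]

```text
clock: 12.78
eef_pos: [428.7, -23.4, 96.3]
ee_rot: [0.562, 0.563, 0.429, -0.429]
ft_force: [0.1, -0.5, -3.6]
finger_gap: 0.75
```

Run:
```python
from h import *
st(); p,d,c=shot('wrist','w5'); W=pts(d,c)
hsv=cv2.cvtColor(p,cv2.COLOR_RGB2HSV); m=(hsv[...,0]>75)&(hsv[...,0]<100)&(hsv[...,1]>90)&(np.linalg.norm(W[...,:2]-[430,-45],axis=2)<60)
print('pot', W[m][:,2].max(), circ(m,W,W[m][:,2].max()-8,200))
```

```text
t 12.78 p [428.7253 -23.391   96.3056] q [-0.6538  0.9073  1.8965  0.873   1.5154 -1.3043] F [ 0.0872 -0.5167 -3.6494] gap 0.75
x [-0.0002  0.2649  0.9643] y [ 1.      0.0006 -0.    ] z [-0.0006  0.9643 -0.2649]
pot 140.41563541835825 (428.4, -49.0, 68.0, 6329)
```

View pics/w5.png

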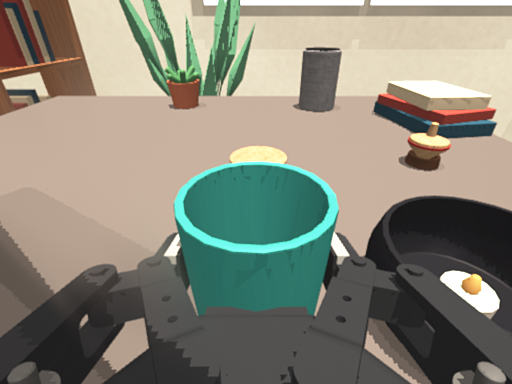

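The pot is firmly held and upright, with its rim at (255,205) in the picture and at z=140 mm. Its weight reads 3.6 N, and the tealight is still standing in the vase at (472,290).

Emit:
jog_arm:
  slide:
    - [0.03, 0, -0.008]
    - [0.033, 0, -0.009]
    - [0.033, 0, -0.009]
    - [0, 0, 0]
    - [0, 0, 0]
    - [0, 0, 0]
    - [0, 0, 0]
  rot:
    - [0, 0, 0]
    - [0, 0, 0]
    - [0, 0, 0]
    - [0, 5, 0]
    - [0, 5, 0]
    - [0, 5.3, 0]
    - [0, 0, 0]
  gripper: [65, 65, 65, 65, 65, 65, 65]

```text
clock: 13.7
eef_pos: [428.4, -22.8, 194.6]
ee_rot: [-0.5, -0.499, -0.499, 0.501]
ft_force: [-0.0, 0.6, -2.6]
finger_gap: 0.752
```

Emit:
jog_arm:
  slide:
    - [0, 0.02, 0.013]
    - [0, 0.022, 0.015]
    - [0, 0.022, 0.015]
    - [0, 0.019, 0.013]
    - [-0.02, 0, 0]
    - [-0.02, 0, 0]
    - [-0.012, 0, 0]
    - [0, 0, 0]
  rot:
    - [0, 0, 0]
    - [0, 0, 0]
    - [0, 0, 0]
    - [0, 0, 0]
    - [0, 0, 0]
    - [0, 0, 0]
    - [0, 0, 0]
    - [0, 0, 0]
  gripper: [65, 65, 65, 65, 65, 65, 65, 65]

```text
clock: 14.7
eef_pos: [511.2, 32.8, 143.0]
ee_rot: [-0.5, -0.499, -0.5, 0.501]
ft_force: [0.1, 0.1, -3.1]
finger_gap: 0.75
```

Run:
```python
from h import *
st(); to([512,33,142],[1,0,0],[0,1,0])
```

```text
t 14.7 p [511.2147  32.7504 143.0258] q [-0.5039  0.9887  1.7752  1.0978  1.7508 -1.2338] F [ 0.0942  0.1435 -3.1471] gap 0.75
x [ 0.0025 -0.0012  1.    ] y [ 1.     -0.0003 -0.0025] z [0.0003 1.     0.0012]
slide [-0.001   0.0008  0.0002] per row [-0.001   0.0008  0.0002]
rot [ 0.0145 -0.0663 -0.1428] per row [ 0.0145 -0.0663 -0.1428]
```

Emit:
jog_arm:
  slide:
    - [0, 0, 0]
    - [0, 0, 0]
    - [0, 0, 0]
    - [0, 0, 0]
    - [0, 0, 0]
    - [0, 0, 0]
    - [0, 0, 0]
    - [0, 0, 0]
  rot:
    - [0, 0, 10]
    - [0, 0, 10]
    - [0, 0, 9]
    - [0, 0, 8]
    - [0, 0, 6]
    - [0, 0, 5]
    - [0, 0, 4]
    - [0, 0, 4]
  gripper: [65, 65, 65, 65, 65, 65, 65, 65]

```text
clock: 15.7
eef_pos: [511.8, 32.6, 144.6]
ee_rot: [-0.676, -0.206, -0.206, 0.676]
ft_force: [0.8, -0.2, -3.2]
finger_gap: 0.748
```

Emit:
jog_arm:
  slide:
    - [0, 0, 0]
    - [0, 0, 0]
    - [0, 0, 0]
    - [0, 0, 0]
    - [0, 0, 0]
    - [0, 0, 0]
    - [0, 0, 0]
    - [0, 0, 0]
  rot:
    - [0, 0, 3]
    - [0, 0, 3]
    - [0, 0, 3]
    - [0, 0, 3]
    - [0, 0, 3]
    - [0, 0, 3]
    - [0, 0, 3]
    - [0, 0, 3]
  gripper: [65, 65, 65, 65, 65, 65, 65, 65]

```text
clock: 16.7
eef_pos: [511.8, 32.6, 144.6]
ee_rot: [-0.704, -0.061, -0.061, 0.704]
ft_force: [-0.3, -0.6, -2.9]
finger_gap: 0.75
```

Run:
```python
from h import *
st(); a=shot('scene')[0]; b=shot('top')[0]
x=np.hstack([cv2.resize(a[120:260,180:330],None,fx=2.6,fy=2.6),cv2.resize(b[130:270,190:340],None,fx=2.6,fy=2.6)])
cv2.imwrite('pics/p1.png',x[:,:,::-1])
```

```text
t 16.7 p [511.8049  32.6307 144.6286] q [-0.5035  0.9854  1.7751  1.0981  1.7513  0.1643] F [-0.3466 -0.5977 -2.8684] gap 0.75
x [ 0.985  -0.      0.1724] y [ 0.1724  0.     -0.985 ] z [0. 1. 0.]
```

View pics/p1.png

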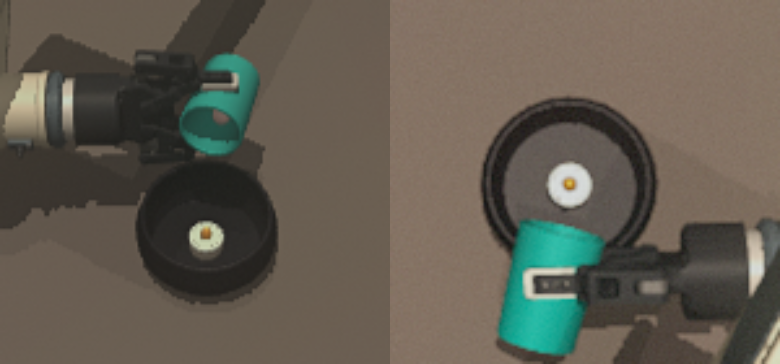

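The scene view (left) and top view (right) show the pot at 80° with its mouth over the near side of the vase. The pebbles are still inside and the tealight is standing at (570,185). Continuing slowly.

Emit:
jog_arm:
  slide:
    - [0, 0, 0]
    - [0, 0, 0]
    - [0.001, 0, 0]
    - [0.001, 0, 0]
    - [0.001, 0, 0]
    - [0.002, 0, 0]
    - [0.002, 0, 0]
    - [0, 0, 0]
  rot:
    - [0, 0, 2.5]
    - [0, 0, 2.5]
    - [0, 0, 2.5]
    - [0, 0, 2.5]
    - [0, 0, 2.5]
    - [0, 0, 2.5]
    - [0, 0, 2.5]
    - [0, 0, 0]
  gripper: [65, 65, 65, 65, 65, 65, 65, 65]

```text
clock: 17.8
eef_pos: [518.8, 32.8, 144.3]
ee_rot: [0.706, -0.046, -0.046, -0.706]
ft_force: [-0.1, 0.2, -3.3]
finger_gap: 0.749
```

Emit:
jog_arm:
  slide:
    - [0.002, 0, 0]
    - [0.002, 0, 0]
    - [0.002, 0, 0]
    - [0.002, 0, 0]
    - [0.002, 0, 0]
    - [0.002, 0, 0]
    - [0, 0, 0]
    - [0, 0, 0]
  rot:
    - [0, 0, 2.5]
    - [0, 0, 2.5]
    - [0, 0, 2.5]
    - [0, 0, 2.5]
    - [0, 0, 2.5]
    - [0, 0, 2.5]
    - [0, 0, 0]
    - [0, 0, 0]
  gripper: [65, 65, 65, 65, 65, 65, 65, 65]

```text
clock: 18.8
eef_pos: [530.3, 33.0, 141.4]
ee_rot: [-0.694, 0.137, 0.138, 0.694]
ft_force: [-0.2, 0.3, -1.8]
finger_gap: 0.748
```

Run:
```python
from h import *
st(); a=shot('scene')[0]; b=shot('top')[0]
x=np.hstack([cv2.resize(a[120:260,180:330],None,fx=2.6,fy=2.6),cv2.resize(b[130:270,190:340],None,fx=2.6,fy=2.6)])
cv2.imwrite('pics/p2.png',x[:,:,::-1])
```

```text
t 18.8 p [530.2548  32.9873 141.4084] q [-0.4879  0.9986  1.7361  1.1169  1.7578  0.7549] F [-0.1712  0.2595 -1.8419] gap 0.748
x [ 0.9244  0.0006 -0.3814] y [-0.3814  0.     -0.9244] z [-0.0005  1.      0.0003]
```

View pics/p2.png

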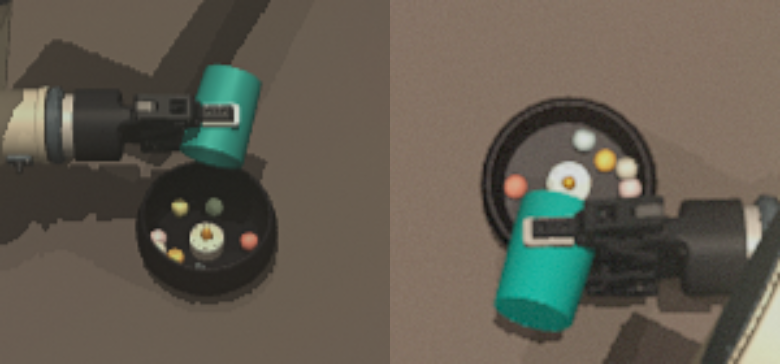

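Seven pebbles appear to be in the vase: coral, amber, blue, white, pink, yellow and green. The tealight is upright and the wrist load has dropped to about the empty pot's weight. I'll tip the pot a bit further to be sure it is empty, then roll it back while rising.

Emit:
jog_arm:
  slide:
    - [0, 0, 0]
    - [0, 0, 0]
    - [0, 0, 0]
    - [0, 0, 0]
    - [0, 0, 0]
  rot:
    - [0, 0, 5]
    - [0, 0, 5]
    - [0, 0, 5]
    - [0, 0, 0]
    - [0, 0, 0]
  gripper: [65, 65, 65, 65, 65]

```text
clock: 19.52
eef_pos: [530.4, 33.0, 141.3]
ee_rot: [0.67, -0.226, -0.227, -0.67]
ft_force: [-0.1, -0.0, -1.0]
finger_gap: 0.752
```

Emit:
jog_arm:
  slide:
    - [-0.02, -0.02, 0]
    - [-0.02, -0.02, 0]
    - [-0.01, -0.01, 0]
    - [0, 0, 0]
    - [0, 0, 0]
    - [0, 0, 0]
    - [0, 0, 0]
    - [0, 0, 0]
  rot:
    - [0, 0, 0]
    - [0, 0, 0]
    - [0, 0, 0]
    - [0, 0, -10]
    - [0, 0, -10]
    - [0, 0, -10]
    - [0, 0, -10]
    - [0, 0, -10]
  gripper: [65, 65, 65, 65, 65, 65, 65, 65]

```text
clock: 20.52
eef_pos: [521.1, 33.0, 211.0]
ee_rot: [0.703, 0.079, 0.079, -0.703]
ft_force: [-0.0, 0.2, -2.9]
finger_gap: 0.749
```

Run:
```python
from h import *
st(); z=np.array([0,np.cos(np.radians(15.36)),-np.sin(np.radians(15.36))])
to([480,33,190],[1,0,0],[0,1,0],8)
```

```text
t 20.52 p [521.1235  33.0349 211.019 ] q [-0.4951  0.8676  1.7912  1.1241  1.7933  0.2076] F [-0.0458  0.1908 -2.8512] gap 0.749
x [0.9749 0.0005 0.2225] y [ 0.2225 -0.     -0.9749] z [-0.0005  1.     -0.0001]
slide [-0.0448  0.0113 -0.    ] per row [-0.0056  0.0014 -0.    ]
rot [ -0.02     0.0275 -77.1432] per row [-0.0025  0.0034 -9.6429]
```

Emit:
jog_arm:
  slide:
    - [0, 0, 0]
    - [0, 0, 0]
    - [0, 0, 0]
    - [0, 0, 0]
    - [0, 0, 0]
    - [0, 0, 0]
    - [0, 0, 0]
    - [0, 0, 0]
  rot:
    - [0, 0, -9.64]
    - [0, 0, -9.64]
    - [0, 0, -9.64]
    - [0, 0, -9.64]
    - [0, 0, -9.64]
    - [0, 0, -9.64]
    - [0, 0, -9.64]
    - [0, 0, -9.64]
  gripper: [65, 65, 65, 65, 65, 65, 65, 65]

```text
clock: 21.52
eef_pos: [521.1, 33.1, 211.0]
ee_rot: [-0.5, -0.5, -0.5, 0.5]
ft_force: [0.2, -0.2, -1.7]
finger_gap: 0.752
```

Emit:
jog_arm:
  slide:
    - [0, 0, 0]
    - [0, 0, 0]
    - [0, 0, 0]
    - [0, -0.02, 0.045]
    - [0, -0.02, 0.045]
    - [0, -0.02, 0.045]
    - [0, 0, 0]
  rot:
    - [0, -5, 0]
    - [0, -5, 0]
    - [0, -5.36, 0]
    - [0, 0, 0]
    - [0, 0, 0]
    - [0, 0, 0]
    - [0, 0, 0]
  gripper: [65, 65, 65, 65, 65, 65, 65]

```text
clock: 22.4
eef_pos: [457.8, 165.6, 175.3]
ee_rot: [0.563, 0.561, 0.425, -0.433]
ft_force: [0.2, 0.1, -1.7]
finger_gap: 0.747
```

Run:
```python
from h import *
s=st(); p,d,c=shot('wrist'); W=pts(d,c)
hsv=cv2.cvtColor(p,cv2.COLOR_RGB2HSV); m=(hsv[...,0]>75)&(hsv[...,0]<100)&(hsv[...,1]>90)&(np.linalg.norm(W[...,:2]-s['eef_pos'][:2],axis=2)<80)
zt=np.percentile(W[m][:,2],99.5); cx=circ(m,W,zt-3,200);print('pot rim z',zt, cx,'off',np.array(cx[:2])-s['eef_pos'][:2])
t,dt,ct=shot('top'); Wt=pts(dt,ct); hs=cv2.cvtColor(t,cv2.COLOR_RGB2HSV)
M=np.zeros(dt.shape,bool);M[245:305,100:165]=1;M&=(hs[...,1]>120)&(hs[...,0]<25)
print('coaster',circ(M,Wt,-10,15))
b=t[150:255,205:315]
x=np.hstack([cv2.resize(p,(512,384)),cv2.resize(b,(288,275))[:384] if 0 else cv2.copyMakeBorder(cv2.resize(b,(288,275)),0,109,0,0,cv2.BORDER_CONSTANT)])
cv2.imwrite('pics/p3.png',x[:,:,::-1])
```

```text
t 22.4 p [457.7869 165.6411 175.3435] q [-0.2897  0.7228  2.0472  1.1998  1.427  -1.2013] F [ 0.165   0.1313 -1.6927] gap 0.747
x [0.0091 0.2639 0.9645] y [ 0.9999  0.0044 -0.0106] z [-0.007   0.9645 -0.2639]
pot rim z 218.90353853969282 (0.0, 0.0, 0.0, 0) off [-457.7869 -165.6411]
coaster (431.0, 286.7, 101.0, 1476)
```

View pics/p3.png

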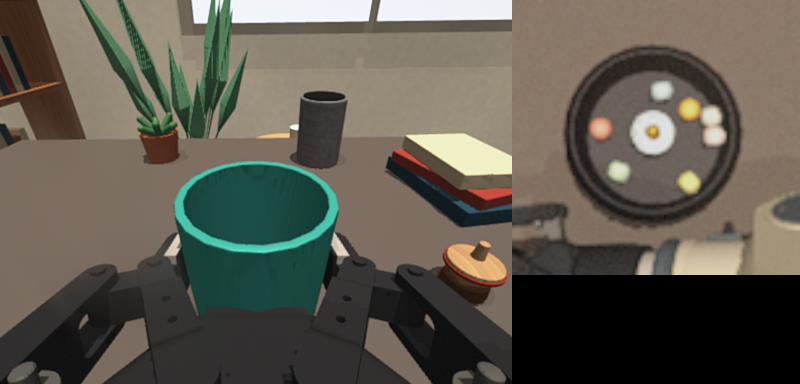

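All seven pebbles are in the vase around the centred tealight at (652,132), and the pot is empty and upright in the gripper. The spinning top is well clear. Now to the coaster.

Run:
```python
from h import *
z=np.array([0,.9645,-.2643])
to([430.8,312.3,80],[1,0,0],z,5)
```

```text
slide [-0.05315288 -0.02929341  0.16906056] per row [-0.01063058 -0.00585868  0.03381211]
rot [-0.17179083  0.0402318  -0.32865895] per row [-0.03435817  0.00804636 -0.06573179]
```

Emit:
jog_arm:
  slide:
    - [-0.0106, -0.0059, 0.0338]
    - [-0.0106, -0.0059, 0.0338]
    - [-0.0106, -0.0059, 0.0338]
    - [-0.0106, -0.0059, 0.0338]
    - [-0.0106, -0.0059, 0.0338]
    - [0, 0, 0]
    - [0, 0, 0]
  rot:
    - [0, 0, 0]
    - [0, 0, 0]
    - [0, 0, 0]
    - [0, 0, 0]
    - [0, 0, 0]
    - [0, 0, 0]
    - [0, 0, 0]
  gripper: [65, 65, 65, 65, 65, 65, 65]

```text
clock: 23.38
eef_pos: [431.9, 311.4, 80.6]
ee_rot: [0.563, 0.561, 0.427, -0.43]
ft_force: [-1.2, -0.6, -2.1]
finger_gap: 0.748
```

Run:
```python
from h import *
st(); t,d,c=shot('top'); W=pts(d,c); hs=cv2.cvtColor(t,cv2.COLOR_RGB2HSV)
m=(hs[...,0]>75)&(hs[...,0]<100)&(hs[...,1]>90)&(np.linalg.norm(W[...,:2]-[431,287],axis=2)<70)
zt=np.percentile(W[m][:,2],98); print('pot',zt,circ(m,W,zt-5,zt+6))
to([430.8,312.3,54],[1,0,0],[0,.9645,-.2643])
```

```text
t 23.38 p [431.8577 311.4147  80.5509] q [ 0.0214  0.9258  2.0929  1.5573  1.3026 -1.4379] F [-1.1835 -0.5646 -2.0622] gap 0.748
x [0.0051 0.2646 0.9643] y [ 1.     -0.0004 -0.0052] z [-0.001   0.9644 -0.2646]Traceback (most recent call last):
  File "<stdin>", line 4, in <module>
    return _quantile_unchecked(
        a, q, axis, out, overwrite_input, method, keepdims, weights)
    return _ureduce(a,
                    func=_quantile_ureduce_func,
    ...<5 lines>...
                    overwrite_input=overwrite_input,
                    method=method)
    r = func(a, **kwargs)
    result = _quantile(arr,
                       quantiles=q,
    ...<2 lines>...
                       out=out,
                       weights=wgt)
    slices_having_nans = np.isnan(arr[-1, ...])
                                  ~~~^^^^^^^^^
IndexError: index -1 is out of bounds for axis 0 with size 0
```

The arm hides the pot from the top camera, so I'll rely on the measured grasp offset. Lowering.

Emit:
jog_arm:
  slide:
    - [-0.01, 0, 0.0027]
    - [-0.009, 0, 0.0025]
    - [-0.0048, 0, 0.0013]
    - [-0.001, 0, 0.0003]
    - [0, 0, 0]
  rot:
    - [0, 0, 0]
    - [0, 0, -0.3]
    - [0, 0, 0]
    - [0, 0, 0]
    - [0, 0, 0]
  gripper: [65, 65, 65, 65, 65]

```text
clock: 24.05
eef_pos: [430.4, 312.1, 54.5]
ee_rot: [0.562, 0.562, 0.428, -0.43]
ft_force: [0.1, 0.1, -1.5]
finger_gap: 0.75
```

Emit:
jog_arm:
  slide:
    - [-0.001, 0, 0.0003]
    - [-0.001, 0, 0.0003]
    - [0, 0, 0]
  rot:
    - [0, 0, 0]
    - [0, 0, 0]
    - [0, 0, 0]
  gripper: [65, 65, 65]

```text
clock: 24.42
eef_pos: [430.5, 312.1, 52.6]
ee_rot: [0.562, 0.563, 0.428, -0.43]
ft_force: [-0.3, -0.5, -2.2]
finger_gap: 0.752
```

Emit:
jog_arm:
  slide:
    - [-0.001, 0, 0.0003]
    - [-0.0005, 0, 0]
    - [0, 0, 0]
  rot:
    - [0, 0, 0]
    - [0, 0, 0]
    - [0, 0, 0]
  gripper: [65, 65, 65]

```text
clock: 24.8
eef_pos: [430.5, 312.2, 52.1]
ee_rot: [0.561, 0.562, 0.429, -0.43]
ft_force: [-1.2, -1.6, 5.4]
finger_gap: 0.75
```

Contact. Release, back out along −y, then rise.

Emit:
jog_arm:
  slide:
    - [0, 0, 0]
    - [0, 0, 0]
    - [0, 0, 0]
    - [0, 0, 0]
  rot:
    - [0, 0, 0]
    - [0, 0, 0]
    - [0, 0, 0]
    - [0, 0, 0]
  gripper: [100, 100, 100, 100]

```text
clock: 25.3
eef_pos: [430.5, 312.0, 50.9]
ee_rot: [0.562, 0.563, 0.428, -0.43]
ft_force: [0.2, -0.4, 0.6]
finger_gap: 0.998
```

Emit:
jog_arm:
  slide:
    - [-0.004, 0, -0.0145]
    - [-0.008, 0, -0.029]
    - [-0.008, 0, -0.029]
    - [-0.008, 0, -0.029]
    - [0.03, 0, -0.03]
    - [0.04, 0, -0.03]
    - [0, 0, 0]
  rot:
    - [0, 0, 0]
    - [0, 0, 0]
    - [0, 0, 0]
    - [0, 0, 0]
    - [0, 0, 0]
    - [0, 0, 0]
    - [0, 0, 0]
  gripper: [100, 100, 100, 100, 100, 100, 100]

```text
clock: 26.18
eef_pos: [432.0, 165.3, 136.3]
ee_rot: [0.562, 0.563, 0.429, -0.427]
ft_force: [-0.3, 0.0, -0.6]
finger_gap: 1.0
```

Run:
```python
from h import *
st(); p,d,c=shot('wrist'); W=pts(d,c)
hs=cv2.cvtColor(p,cv2.COLOR_RGB2HSV); m=(hs[...,0]>75)&(hs[...,0]<100)&(hs[...,1]>90)&(np.linalg.norm(W[...,:2]-[431,287],axis=2)<70)
print('pot rim z',np.percentile(W[m][:,2],99),circ(m,W,90,100))
t,d,c=shot('top'); W=pts(d,c); hs=cv2.cvtColor(t,cv2.COLOR_RGB2HSV)
m=(hs[...,0]>75)&(hs[...,0]<100)&(hs[...,1]>90)&(np.linalg.norm(W[...,:2]-[431,287],axis=2)<70)
print('top pot',m.sum(),circ(m,W,88,102) if m.sum()>50 else '')
near=np.linalg.norm(W[...,:2]-[592,-7],axis=2)
print('vase',circ(near<90,W,62,72),'tl',circ(near<24,W,22,31))
x=np.hstack([p[:,:,::-1],cv2.resize(t[150:305,100:305,::-1],(288,218)).repeat(1,0) if 0 else cv2.copyMakeBorder(cv2.resize(t[140:310,95:315,::-1],(288,222)),0,162,0,0,cv2.BORDER_CONSTANT)]);cv2.imwrite('pics/fin.png',x)
```

```text
t 26.18 p [432.0484 165.3471 136.2682] q [-0.308   0.7986  2.0912  1.209   1.3845 -1.3298] F [-0.2597  0.0059 -0.6421] gap 1.0
x [-0.0026  0.2661  0.964 ] y [ 1.     -0.0008  0.003 ] z [ 0.0015  0.964  -0.2661]
pot rim z 95.48176381151936 (429.9, 285.7, 67.1, 781)
top pot 1022 (430.6, 286.3, 68.3, 219)
vase (591.8, -6.6, 143.4, 493) tl (594.2, -6.7, 37.5, 186)
```

View pics/fin.png

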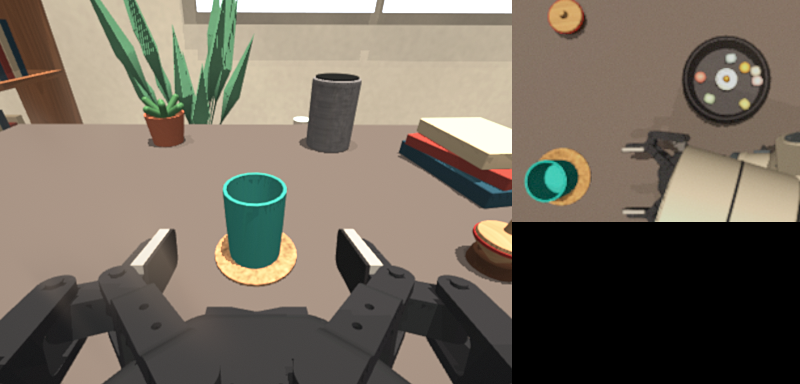

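The pot stands upright and centred on the coaster at (256,250), with the gripper clear of it. All seven pebbles and the upright tealight are in the vase. Handing in.

```bash
python3 -c "
from bench import job; print(job.finish_job())"
```

```text
the job is handed in; nothing more can be done
None
```

The job is done and handed in at about 26 s of the 72 s allowed; no verdict was reported. I stood the middle-sized tealight on the vase floor and let go of it. Then I gripped the pot from the side, rolled it over the vase to about 125° to pour the pebbles, and stood it empty on the coaster.

What the last checks showed:
- **Pebbles:** all seven can be seen in the vase in the top picture, and the pot looked empty from the wrist camera.
- **Tealight:** it stands upright about 2 mm from the vase's centre.
- **Vase:** it measured within about 1 mm of where it started.
- **Pot:** it is upright within about 1 mm of the coaster's centre, with its rim at 95 mm (5 mm coaster plus 90 mm pot).
- **Robot:** the gripper was open and clear of everything.
- **Bystanders:** I did not measure the bell and spinning top again. The top looked in place in the last pictures and the arm passed well clear of both.

One check failed: just before I lowered the pot onto the coaster, the arm hid it from the top camera. I placed it using the offset measured at the grasp, and the final pictures from both cameras confirmed it. The wrist force readings were also noisy, by about 1 N, so I counted the pebbles in the pictures instead.

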